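Gauge two tube adapters and sort them

TASK

One of the two aluminium tube adapters has a shrunken sleeve and would jam a sample tube. Take the yellow-handled plug gauge from its stand and try it upright in the bore of an adapter, as far down as it goes: in the sound adapter it goes right in until its collar sits on top, in the shrunken one it sticks about half-way. Then put the gauge back in its stand, stand the sound adapter upright in the green tray and the shrunken one upright in the red tray, let go of everything, and leave the other bench things where they are.

Things in the scene. Friction and masses are not known exactly. Their poses are not given: they have to be found in the camera images.
- gauge_handle (a point): plug gauge, 134 mm long, 0.18 kg, upright in its stand. This point is the centre of its yellow square handle (24 x 24 mm, 62 high; x, y axes square to its flats, z up). Below the handle are a dark round collar, 38 mm across and 8 thick, and a steel plug 22 mm across and 64 long with a chamfered end. The collar's underside lies 39 mm below this point, the plug's end 103 mm below
- gauge_tip (a point): centre of the lower end of the gauge's plug
- stand_top (a point): grey gauge stand, fixed, 64 x 64 mm and 72 tall: this point is the centre of the hole's mouth in its top face. The hole is 32 mm wide and 68 deep; the gauge's plug hangs in it, with the collar resting on the stand's top
- adapter_a_mid (a point): square aluminium tube adapter, 52 x 52 mm and 80 tall, 0.3 to 0.5 kg, blue band near its foot, standing loose on the table. This point is its centre, 40 mm above its foot; x, y axes square to its sides, z up. Either this or the other one has the shrunken sleeve: they look alike and the name does not tell
- adapter_a_top (a point): centre of the bore's mouth in the top face of adapter_a, 40 mm above its centre. The mouth is 27 mm wide, then follows a white plastic sleeve of 26 mm bore. In the sound adapter the bore goes on to 74 mm below the mouth; in the shrunken one it narrows to 17 mm at 36 mm below the mouth
- adapter_b_mid (a point): square aluminium tube adapter, 52 x 52 mm and 80 tall, 0.3 to 0.5 kg, blue band near its foot, standing loose on the table. This point is its centre, 40 mm above its foot; x, y axes square to its sides, z up. Either this or the other one has the shrunken sleeve: they look alike and the name does not tell
- adapter_b_top (a point): centre of the bore's mouth in the top face of adapter_b, 40 mm above its centre. The mouth is 27 mm wide, then follows a white plastic sleeve of 26 mm bore. In the sound adapter the bore goes on to 74 mm below the mouth; in the shrunken one it narrows to 17 mm at 36 mm below the mouth
- tray_pass: green tray for sound adapters, fixed, 150 x 150 mm outside, rim 14 mm high and 5 thick, floor 5 mm thick. Origin at the centre of its underside, axes along its sides
- tray_reject: red tray for shrunken adapters, the same shape as the green one. Origin at the centre of its underside
- jar: bystander: small amber jar, 42 mm across, 55 tall. Origin: on its underside
- septum_box: bystander: small cardboard box, 50 x 35 x 25 mm. Origin: on its underside
Not all that is in view belongs to the job. There is more than one size of the tray_pass; the job needs the larger. Leave any turquoise look-alike of the part that bears stand_top alone.

How it is judged (in metres and radians):
On the way:
1. the gauge has been put into an adapter as far as it goes: to the collar in the sound one (hidden sleeve_p), to the narrowing in the shrunken one (hidden sleeve_q) (((horizontal distance between gauge_tip and adapter_a_top below 0.006 m and (z of gauge_tip in the frame of adapter_a_top below -0.055 m or (z of gauge_tip in the frame of adapter_a_top below -0.031 m and horizontal distance between sleeve_q and adapter_a_top below 0.012 m))) or (horizontal distance between gauge_tip and adapter_b_top below 0.006 m and (z of gauge_tip in the frame of adapter_b_top below -0.055 m or (z of gauge_tip in the frame of adapter_b_top below -0.031 m and horizontal distance between sleeve_q and adapter_b_top below 0.012 m))))), for 0.1 s.
At the end, for the whole second after the job is handed in: the sound adapter stands upright (within 0.08 rad) flat on the floor of the green tray and the shrunken one likewise in the red tray, centres within 50 mm of the tray's centre along each side; the gauge hangs upright in its stand, at least 58 mm deep; all at rest and released (((horizontal distance between sleeve_p and adapter_a_mid below 0.012 m and horizontal distance between sleeve_q and adapter_b_mid below 0.012 m and (x of adapter_a_mid in the frame of tray_pass between -0.05 and 0.05 m and y of adapter_a_mid in the frame of tray_pass between -0.05 and 0.05 m and z of adapter_a_mid in the frame of tray_pass between 0.037 and 0.052 m and angle between adapter_a_mid's own z axis and vertical below 0.08 rad) and (x of adapter_b_mid in the frame of tray_reject between -0.05 and 0.05 m and y of adapter_b_mid in the frame of tray_reject between -0.05 and 0.05 m and z of adapter_b_mid in the frame of tray_reject between 0.037 and 0.052 m and angle between adapter_b_mid's own z axis and vertical below 0.08 rad)) or (horizontal distance between sleeve_p and adapter_b_mid below 0.012 m and horizontal distance between sleeve_q and adapter_a_mid below 0.012 m and (x of adapter_b_mid in the frame of tray_pass between -0.05 and 0.05 m and y of adapter_b_mid in the frame of tray_pass between -0.05 and 0.05 m and z of adapter_b_mid in the frame of tray_pass between 0.037 and 0.052 m and angle between adapter_b_mid's own z axis and vertical below 0.08 rad) and (x of adapter_a_mid in the frame of tray_reject between -0.05 and 0.05 m and y of adapter_a_mid in the frame of tray_reject between -0.05 and 0.05 m and z of adapter_a_mid in the frame of tray_reject between 0.037 and 0.052 m and angle between adapter_a_mid's own z axis and vertical below 0.08 rad))) and horizontal distance between gauge_tip and stand_top below 0.01 m and z of gauge_tip in the frame of stand_top below -0.058 m and angle between gauge_tip's own z axis and vertical below 0.1 rad and linear speed of each of adapter_a, adapter_b, gauge below 0.02 m/s); the robot touches nothing.
It fails at once if a bystander (bottle, jar, box, beaker, dish or spanner) was moved more than 40 mm (distance of any of bottle_clear, bottle_amber, jar, septum_box, beaker, dish, spanner from where it was at the start of the episode above 0.04 m).
It also fails if it takes over 72 s, if anything falls off the work surface, if the arm or the gripper's body presses on something with over 40 N, if the wrist force passes 120 N, or if a joint passes its speed limit or range.

ROBOT

A 6-joint arm with a two-finger parallel gripper is mounted at the origin on the work surface. World frame = base frame: x ahead of the robot, y to its left, z up, the work surface at z = 0. Lengths are in mm, angles in rad, forces in N, time in s.
With the tool pointing down it reaches from about 300 to 775 mm from the base axis. Payload 14.6 kg.
Tool frame: the origin (TCP) lies at the very end of the fingers, on their centre line; the grasp point (between the pads) lies 19 mm behind it; z points along the fingers, y is the direction in which the jaws open and shut (so a half turn about z gives the same grasp; the last joint's range is limited). The gripper opens to 94 mm and grips with 3 to 60 N. Pads are 16 mm wide; open, the fingers measure 119 mm over their backs; the gripper's body (75 mm by 177 mm) begins 78 mm behind the grasp point.
Start: joints at [1.137, 0.3, 1.521, -0, 1.321, -0.067], TCP at [197.243, 513.405, 205.446] pointing down, gripper open.
Joint ranges: [-3.03, 3.03], [-0.79, 2.21], [0.23, 2.52], [-1.04, 4.18], [0, 3.07], [-2.55, 2.55]. Speed limits (rad/s): [2.22, 2.22, 2.57, 3.14, 3.14, 3.14].

INTERFACE

Orientations are given as [roll, pitch, yaw] about the fixed x, y, z axes, in that order (R = Rz(yaw) Ry(pitch) Rx(roll)).
In Python, from cell import manip gives the robot as it stands.
- The arm moves only by the shell command python3 -m inch 'ROWS' [FORCE]. ROWS is a JSON object of lists of equal length, an entry for each row: "grip": the opening, from -1 (shut) to 1 (fully open), so that 0 is half open; "travel": the shift along the world's x, y, z in cm, a list of three; "turn": the turn, a rotation vector about the world's x, y, z in degrees, a list of three. A call has 1 to 10 rows; each row is the pose to reach, as a shift and turn from the pose measured when the call began; what a row does not reach only later rows make up. A row lasts 1/8 s, in which the tool goes at most 62.5 mm and 10.7 degrees, less where a joint would pass 70% of its speed; a pose out of reach is approached as far as the arm can. A call with a gripper value outside its range is refused whole. The fingers move at their own pace and stop on an object; FORCE is the grip in N (left out, the last holds). Time passes only in rows, so rows that repeat a pose let the fingers close. It gives the time, the measured TCP pose, the force and the opening at its end, in the units of the state.
- manip.read_state(): the state, without advancing time (a new reading comes with each control period).
- manip.camera(name): name is "scene" or "top" or "wrist"; returns (picture, depth): 480x640x3 uint8, red, green, blue; 480x640 float32, mm along the optical axis (not along the pixel's ray), 0 where there is no reading.
- manip.calibration(name): a dict with "fx", "fy", "cx", "cy" (pixels), "k1" (the pictures are not rectified: a ray, as slopes to the right and down, at radius r is drawn at 1 + k1 r^2 times it, then the intrinsics apply), "world_from_camera" (4x4, takes a point from camera to world coordinates). Camera axes: x right, y up, looking along -z (the intrinsics and any distortion apply to the point x, -y, -z); pixel columns grow to the right and rows downward; lengths in mm; the calibration is good to about 2 mm. A picture is of the moment at which its call begins: read the wrist's pose just before it. calibration takes no time and is no camera call; for the wrist camera it gives the pose at the moment of the call.
- manip.sign_off(): hands the job in, once; it reports no verdict.
Trained networks look in the newest picture that a camera, given by its name, has taken for a name from the list of things; names that differ only in an ending like _2 or _b are one class to them, and where a whole thing is asked for, a point or a joint stands for the part that bears it (a point fixed in the world has none). Each returns a list of dicts, best first, with "p" (0 to 1); they miss things now and then, are a little off and sometimes report something else, mostly with a low value. They report only what shows in the picture. A call takes as long as a camera call. They do not tell look-alikes from the thing itself.
- manip.look_for(camera, label): "bbox" ([left, top, right, bottom] in pixels, round what is visible of it).
The state is a dict: "clock": time; "joints": joint angles; "qd": joint speeds; "effort": joint torques, N m; "eef_pos": TCP position; "eef_rot": TCP orientation; "wrist_force": force on the tool from outside, world axes, zero at the start; "moment": the same for the moment, N m; "finger_gap": finger opening in mm.
Only numpy, scipy, OpenCV 4.12 (cv2) and the standard library are available. Lean on these libraries where they do the work, as an engineer would, in place of code of your own. Each camera call takes 0.05 s, during which the arm holds its last target.

## Working session

There is one attempt and no reset: what is moved stays moved. The work goes in short steps, Python scripts to look and compute and a shell command to move; the robot and the scene stay as the last step left them, time stands still between calls to the robot, and variables do not carry over. Pictures are saved under pics/ and viewed, and the job is handed in when it is done.

```bash
ls; mkdir -p pics; python3 - <<'E'
from cell import manip
import cv2,numpy as np
print(manip.read_state())
for n in ["scene","top"]:
    p,d=manip.camera(n); cv2.imwrite(f"pics/{n}0.png",p[:,:,::-1]); np.savez(f"{n}0.npz",p=p,d=d)
    c=manip.calibration(n);print(n,c)
E
```

```text
pics
{'clock': 0.0, 'joints': array([ 1.13738466e+00,  3.00446511e-01,  1.52157304e+00,  3.63670414e-05,
        1.32071308e+00, -6.65906702e-02]), 'qd': array([-0.00216422,  0.00049518,  0.00146679, -0.00316077,  0.00105258,
       -0.00184162]), 'effort': array([-2.81206761e-03, -5.31792963e+01, -3.52740705e+01,  7.06576556e-02,
        2.44012027e-02, -7.07105005e-05]), 'eef_pos': array([197.13598578, 513.17536709, 204.90322649]), 'eef_rot': array([-3.14045755e+00, -1.11002894e-04,  2.77476257e+00]), 'wrist_force': array([-0.3891465 ,  0.18641939, -0.03255952]), 'moment': array([ 0.03003392, -0.0094671 ,  0.02554645]), 'finger_gap': 93.82686023446037}
scene {'fx': 553.0907101570212, 'fy': 553.0907101570212, 'cx': 324.26027779888545, 'cy': 238.43031636190332, 'k1': -0.15428561856688966, 'world_from_camera': array([[-1.84732487e-01, -6.73904951e-01,  7.15350281e-01,
         1.40730803e+03],
       [ 9.82616288e-01, -1.13010952e-01,  1.47287998e-01,
         1.73363838e+02],
       [-1.84156948e-02,  7.30123717e-01,  6.83066776e-01,
         9.37121874e+02],
       [ 0.00000000e+00,  0.00000000e+00,  0.00000000e+00,
         1.00000000e+00]])}
top {'fx': 600.9805768607076, 'fy': 600.9805768607076, 'cx': 309.90954708733136, 'cy': 229.53717962549035, 'k1': 0.02404409979558803, 'world_from_camera': array([[-9.47842976e-02,  9.71747269e-01, -2.16155459e-01,
         2.79785233e+02],
       [-9.95497482e-01, -9.23403639e-02,  2.14014173e-02,
         1.32261613e+01],
       [ 8.36895074e-04,  2.17210734e-01,  9.76124376e-01,
         1.23140919e+03],
       [ 0.00000000e+00,  0.00000000e+00,  0.00000000e+00,
         1.00000000e+00]])}
```

View pics/scene0.png

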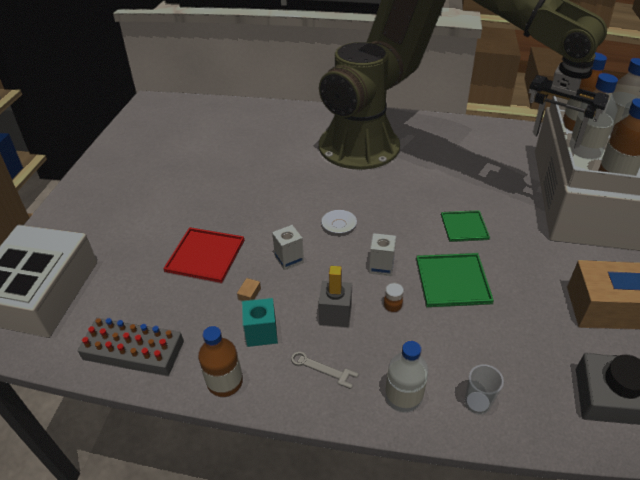

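View pics/top0.png

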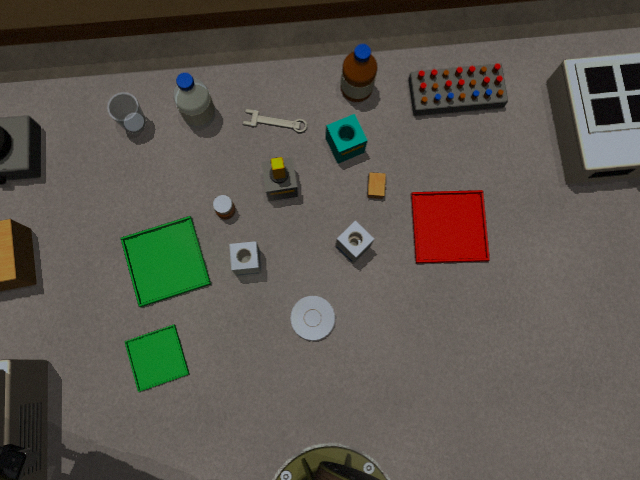

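The scene has the yellow gauge in the grey stand at about (280,175) in the top view. The adapters are at (245,256) and (354,240), the large green tray at (166,262) and the red tray at (450,227). Next I measure them by depth.

```bash
cat > h.py <<'E'
import numpy as np, cv2
from cell import manip
def rays(c,uv):
    K=np.array([[c['fx'],0,c['cx']],[0,c['fy'],c['cy']],[0,0,1.]])
    return cv2.undistortPoints(np.asarray(uv,float).reshape(-1,1,2),K,np.array([c['k1'],0,0,0.]))[:,0]
def cloud(c,d):
    h,w=d.shape
    v,u=np.mgrid[:h,:w]
    r=rays(c,np.stack([u.ravel(),v.ravel()],1))
    z=d.ravel().astype(float)
    P=np.stack([r[:,0]*z,-r[:,1]*z,-z,np.ones_like(z)],1)@c['world_from_camera'].T
    return P[:,:3].reshape(h,w,3)
def rect(pts):
    (cx,cy),(a,b),ang=cv2.minAreaRect(pts[:,:2].astype(np.float32))
    return np.round([cx,cy,a,b,ang],1)
E
python3 - <<'E'
from h import *
W={}
for n in ["scene","top"]:
    f=np.load(n+"0.npz"); c=manip.calibration(n); W[n]=cloud(c,f['d']); 
    C=W[n]; print(n,"table",[np.round(C[v,u],1) for u,v in ([(300,280),(330,110)] if n=="top" else [(300,180),(200,300)])])
    hsv=cv2.cvtColor(f['p'],cv2.COLOR_RGB2HSV)
    np.save(n+"hsv.npy",hsv)
boxes=dict(top=dict(A=(225,235,265,280),B=(332,218,378,265),stand=(258,150,302,204),green=(115,212,215,310),red=(405,185,495,270),jar=(210,192,240,222),box=(365,170,390,200)),
 scene=dict(B=(270,222,306,268),A=(366,230,400,276),stand=(315,262,356,328),green=(412,248,495,310),red=(160,225,248,284),jar=(380,282,408,313),box=(234,278,264,302)))
for n in boxes:
  for k,(l,t,r,b) in boxes[n].items():
    P=W[n][t:b,l:r].reshape(-1,3); H=np.load(n+"hsv.npy")[t:b,l:r].reshape(-1,3)
    if k in"AB": 
        m=(P[:,2]>74)&(P[:,2]<88); print(n,k,m.sum(),rect(P[m]),np.median(P[m,2]))
    elif k=="stand":
        m=(P[:,2]>66)&(P[:,2]<77); print(n,k,m.sum(),rect(P[m]),np.median(P[m,2]))
        m=(P[:,2]>136)&(P[:,2]<150); print(n,"handle",m.sum(),rect(P[m]),np.median(P[m,2]),P[m].mean(0))
        m=(H[:,0]>20)&(H[:,0]<32)&(H[:,1]>150)&(P[:,2]>85)&(P[:,2]<150);print(n,"handle yellow",m.sum(),rect(P[m]),P[m,2].min(),P[m,2].max())
    elif k in("green","red"):
        m=(H[:,1]>150)&(P[:,2]<30)&(P[:,2]>-5); print(n,k,m.sum(),rect(P[m]),P[m,2].max())
    else:
        m=P[:,2]>12; print(n,k,m.sum(),rect(P[m]),P[m,2].max())
E
```

```text
scene table [array([ 200.9, -140.3,   -0.3]), array([ 6.709e+02, -2.672e+02, -6.000e-01])]
top table [array([ 4.484e+02,  1.660e+01, -3.000e-01]), array([816.5, -83.2,  -1.6])]
top A 587 [4.956e+02 1.220e+02 5.340e+01 5.230e+01 4.000e-01] 80.67232135769973
top B 575 [508.4 -97.6  51.8  53.4  39.5] 80.40121375740637
top stand 639 [656.1  40.3  66.   63.8   3.8] 72.27238884770645
top handle 156 [656.5  40.2  23.9  23.5   4.2] 141.94781403610625 [655.56423307  40.16689899 141.71455572]
top handle yellow 124 [656.6  39.9  23.7  22.9   4.4] 86.29917004217486 148.21169817826535
top green 5295 [513.8 289.4 150.7 150.2  12.9] 21.159487099305125
top red 5182 [ 532.4 -303.2  152.2  154.7   86.2] 23.012790460082442
top jar 401 [450.6  99.5 380.5  41.4  20.6] 1231.409194878926
top box 416 [464.3 -88.8  43.4 419.5  67. ] 1231.409194878926
scene B 354 [512.1 -98.6  59.   52.7  39.1] 79.62870507168918
scene A 350 [4.993e+02 1.217e+02 5.680e+01 5.230e+01 3.000e-01] 79.63971303573834
scene stand 530 [661.1  39.9  69.5  64.2   3.5] 71.95747028013994
scene handle 125 [661.2  40.   24.4  23.8   6.1] 141.62252167711551 [662.29817119  40.43444566 141.25485019]
scene handle yellow 113 [661.5  39.3  24.8  22.2   6.2] 85.46123731375098 145.98899253663035
scene green 3134 [518.6 288.1 152.2 148.6  13.2] 21.553446830568305
scene red 2858 [ 535.4 -306.3  157.7  156.8   85.7] 18.74624319668669
scene jar 424 [1000.6  175.8  812.4   39.9    2.5] 937.1218735657509
scene box 394 [1010.2   -4.4  869.9   54.7   22.8] 937.1218735657509
```

```bash
python3 - <<'E'
from h import *
f=np.load("top0.npz"); T=cloud(manip.calibration("top"),f['d'])
g=np.load("scene0.npz"); S=cloud(manip.calibration("scene"),g['d'])
ok=lambda C,d:C[d>0]
P=np.vstack([ok(T,f['d']),ok(S,g['d'])])
# height map 50mm
for x in range(150,950,50):
    r=[]
    for y in range(-500,700,50):
        m=(P[:,0]>=x)&(P[:,0]<x+50)&(P[:,1]>=y)&(P[:,1]<y+50)
        r.append("%4d"%np.percentile(P[m,2],98) if m.any() else "   .")
    print(x,"".join(r))
for n,l,t,r,b in [("jar",210,192,240,222),("box",365,170,390,200)]:
    C=T[t:b,l:r].reshape(-1,3);D=f['d'][t:b,l:r].ravel(); m=(D>0)&(C[:,2]>12); print(n,rect(C[m]),C[m,2].max())
p,d=manip.camera("wrist"); cv2.imwrite("pics/w0.png",p[:,:,::-1]); c=manip.calibration("wrist"); print(c)
E
```

```text
150    6   5   5   5   5   5   5   6   5   5   5   5   5   5   5 519 530 538 540 506 515 500 370 329
200    5   5   5   5   5   6   5   5   5   5   5   5   5   5   5   5   4 525 530 519 507 346 303 370
250    5   6   6   5   5   5   5   5   5   5   5   5   5   5   5  11  11  10   5 506 499 346 369 371
300    5   6   6   5   5   5   5   5   5  18  18   5   5   5   5  11   8  11   5   5 199 208 302 304
350    5   6   5   5   5   5   5   5   5  18  18   5   5   5   5  11  11  10   5   5   4   5   5   4
400    5   5   5   5   5   5   5   5   5  17  17   5   5   5   7  15  16   5   5   4   5   5   5   .
450    5   5  17  16  16  16   5  82  82   5   5  81  83   5  16  11  11  15   5   5   5  92  92  93
500    5   5  16  10  10  15   5  82  83   5   5  80  83   5  16  10   9  16   5   5   5  93  94  94
550    5   5  16  11  10  16   5   5   5   5   5   5  27  56  16  16  16  16   5   5   4  93  93  93
600    5   5  12  15  15  14  29  27   4   4 141  76  56  57  11   4   4   4   4   4   4  91  90  87
650    5   5   5   5   5   5  27  56  71   5 143 123   4   5   4   4   4   4   5   5   4  
[... 425 characters left out ...]
 4   5   5   5   4  83  94   4   4   4   4   4   4   4   4   4   4   4   4   4   4   3   0
jar [609.4 159.3  39.6  39.1  56. ] 63.79890890573188
box [ 631.3 -160.3   35.6   51.6   79.7] 31.616365266697585
{'fx': 380.22434797029575, 'fy': 380.22434797029575, 'cx': 317.21605692020745, 'cy': 240.2802680647317, 'k1': 0.0002533414684991716, 'world_from_camera': array([[ 3.59335390e-01, -9.01264780e-01, -2.42074106e-01,
         1.26816401e+02],
       [ 9.33208033e-01,  3.46779849e-01,  9.41621092e-02,
         5.40376681e+02],
       [-9.18570673e-04, -2.59741279e-01,  9.65677806e-01,
         3.83836433e+02],
       [ 0.00000000e+00,  0.00000000e+00,  0.00000000e+00,
         1.00000000e+00]])}
```

View pics/w0.png

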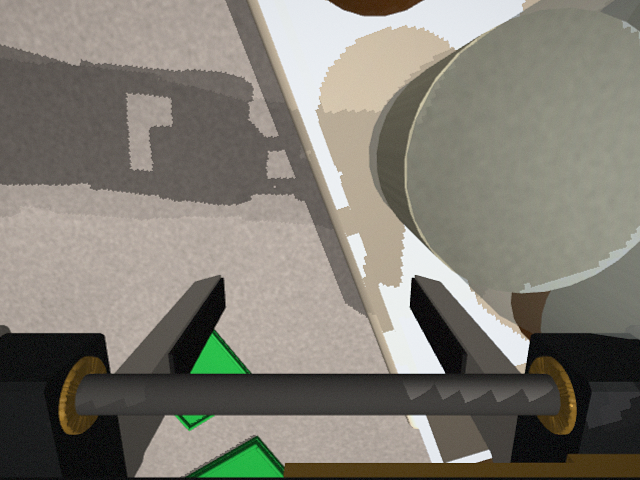

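```bash
python3 -m inch '{"grip":[1,1,1,1,1,1,1,1,1,1],"travel":[[4,-4,2.5],[8.2,-8.4,2.5],[12.5,-12.8,2.5],[16.8,-17.2,2.5],[21,-21.5,2.5],[25.3,-25.9,2.5],[29.6,-30.3,2.5],[33.8,-34.6,2.5],[38,-39,2.5],[42.3,-43.4,2.5]],"turn":[[0,0,0],[0,0,-4],[0,0,-12],[0,0,-20],[0,0,-28],[0,0,-36],[0,0,-44],[0,0,-52],[0,0,-60],[0,0,-64.8]]}' && python3 -m inch '{"grip":[1,1],"travel":[[4.2,-4.3,0],[4.2,-4.3,0]],"turn":[[0,0,0],[0,0,0]]}'
python3 - <<'E'
from h import *
print(manip.read_state())
c=manip.calibration("wrist");p,d=manip.camera("wrist"); cv2.imwrite("pics/w1.png",p[:,:,::-1]); np.savez("w1.npz",p=p,d=d,T=c['world_from_camera'])
P=cloud(c,d).reshape(-1,3)
m=(P[:,2]>134)&(P[:,2]<150)&(abs(P[:,0]-659)<40)&(abs(P[:,1]-40)<40);print(m.sum(),rect(P[m]),np.median(P[m,2]))
m=(P[:,2]>66)&(P[:,2]<78)&(abs(P[:,0]-659)<60)&(abs(P[:,1]-40)<60);print(m.sum(),rect(P[m]),np.median(P[m,2]))
E
```

```text
clock: 1.4
eef_pos: [621.2, 77.6, 229.9]
eef_rot: [-3.14, -0.0, 1.64]
wrist_force: [-0.8, -0.4, 1.0]
finger_gap: 93.5
clock: 1.65
eef_pos: [664.5, 31.3, 227.7]
eef_rot: [-3.138, -0.0, 1.636]
wrist_force: [0.1, 0.5, 0.3]
finger_gap: 94.5
{'clock': 1.65, 'joints': array([-7.92480160e-03,  5.55316911e-01,  1.11083682e+00, -2.55717466e-04,
        1.47901184e+00, -7.32532042e-02]), 'qd': array([ 0.06803185, -0.06262599,  0.0726613 ,  0.01060106, -0.01072216,
        0.03013892]), 'effort': array([ -3.58234696, -67.39500046, -39.85715389,  -0.15116211,
         0.18746199,  -0.55058174]), 'eef_pos': array([664.51804617,  31.26594844, 227.70166195]), 'eef_rot': array([-3.13801069e+00, -7.61962658e-06,  1.63614861e+00]), 'wrist_force': array([0.11388372, 0.46880498, 0.32182418]), 'moment': array([-0.08586156,  0.04134941,  0.02284067]), 'finger_gap': 94.51531488302132}
1075 [657.9  40.8  24.   23.5   3.8] 141.26031948171618
3193 [657.9  40.3  64.1  64.3   3.9] 71.60835640134172
```

View pics/w1.png

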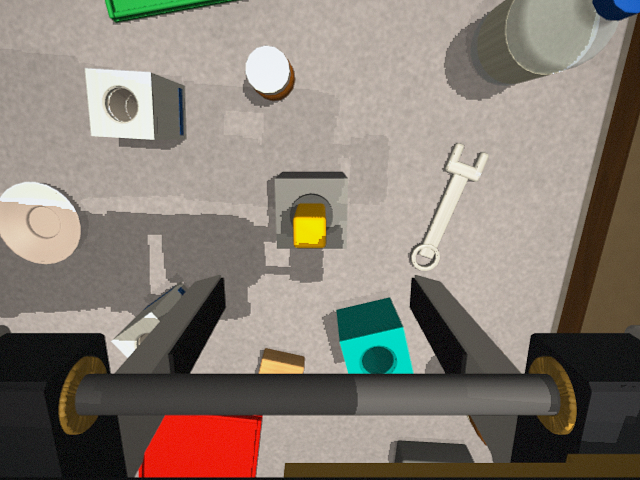

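```bash
python3 - <<'E'
from h import *
f=np.load("w1.npz"); c=manip.calibration("wrist"); c['world_from_camera']=f['T']
P=cloud(c,f['d']).reshape(-1,3)
m=(P[:,2]>74)&(P[:,2]<86)&(abs(P[:,0]-498)<45)&(abs(P[:,1]-122)<45);print(m.sum(),rect(P[m]),np.median(P[m,2]))
print(manip.read_state()['eef_pos'],manip.read_state()['eef_rot'])
E
```

```text
3702 [4.975e+02 1.224e+02 5.320e+01 5.200e+01 4.000e-01] 79.55565783210989
[663.54281165  33.22084075 228.35035003] [-3.13843819e+00 -3.41337009e-04  1.63794499e+00]
```

```bash
python3 -m inch '{"grip":[1,1,1,1,1,1],"travel":[[-0.55,0.73,0],[-0.55,0.73,-4],[-0.55,0.73,-9],[-0.55,0.73,-13.2],[-0.55,0.73,-13.2],[-0.55,0.73,-13.2]],"turn":[[0,0,0],[0,0,0],[0,0,0],[0,0,0],[0,0,0],[0,0,0]]}'
```

```text
clock: 2.45
eef_pos: [658.6, 41.4, 99.0]
eef_rot: [-3.141, -0.0, 1.639]
wrist_force: [-0.3, 0.9, 0.7]
finger_gap: 93.9
```

```bash
python3 -m inch '{"grip":[-0.3,-0.7,-0.7,-0.7,-0.7,-0.7,-0.7],"travel":[[0,-0.06,0],[0,-0.06,0],[0,-0.06,0],[0,-0.06,0],[0,-0.06,0],[0,-0.06,0],[0,-0.06,0]],"turn":[[0,0,0],[0,0,0],[0,0,0],[0,0,0],[0,0,0],[0,0,0],[0,0,0]]}' 30
```

```text
clock: 3.32
eef_pos: [658.6, 40.9, 98.9]
eef_rot: [-3.141, -0.0, 1.639]
wrist_force: [-0.3, -0.4, -1.4]
finger_gap: 27.2
```

```bash
python3 -m inch '{"grip":[-1,-1,-1],"travel":[[0,0,0],[0,0,0],[0,0,0]],"turn":[[0,0,0],[0,0,0],[0,0,0]]}' 40
```

```text
clock: 3.7
eef_pos: [658.5, 40.8, 98.9]
eef_rot: [-3.141, -0.0, 1.639]
wrist_force: [-0.1, -0.5, -0.1]
finger_gap: 23.9
```

```bash
python3 -m inch '{"grip":[-1,-1,-1,-1,-1,-1,-1,-1,-1],"travel":[[0,0,4],[0,0,9],[0,0,11],[-4,2,11.5],[-8,4,11.5],[-12,6.1,11.5],[-16.1,8.15,11.5],[-16.1,8.15,11.5],[-16.1,8.15,11.5]],"turn":[[0,0,0],[0,0,0],[0,0,0],[0,0,0],[0,0,0],[0,0,0],[0,0,0],[0,0,0],[0,0,0]]}'
python3 - <<'E'
from h import *
s=manip.read_state();print(s['eef_pos'],s['eef_rot'],s['finger_gap'])
for n in ["wrist","scene","top"]:
    c=manip.calibration(n);p,d=manip.camera(n); cv2.imwrite(f"pics/{n}2.png",p[:,:,::-1]); np.savez(f"{n}2.npz",p=p,d=d,T=c['world_from_camera'])
E
```

```text
clock: 4.82
eef_pos: [498.0, 122.2, 214.1]
eef_rot: [3.141, -0.0, 1.639]
wrist_force: [0.8, -0.2, -1.8]
finger_gap: 23.5
[498.02463262 122.23734178 214.09739928] [ 3.14137951e+00 -1.94635379e-04  1.63913265e+00] 23.526203427787394
```

View pics/wrist2.png

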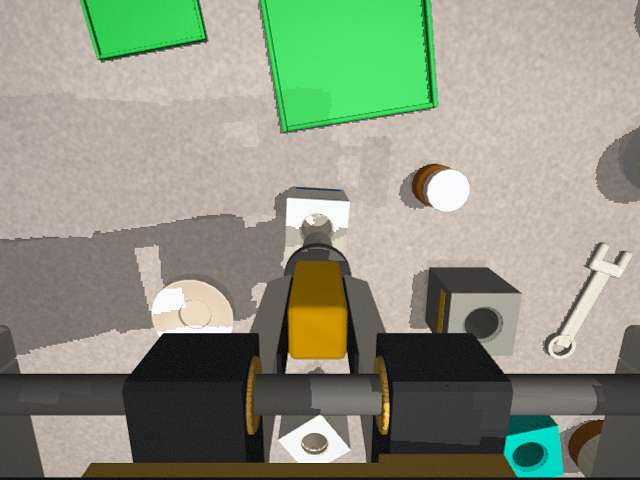

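View pics/scene2.png

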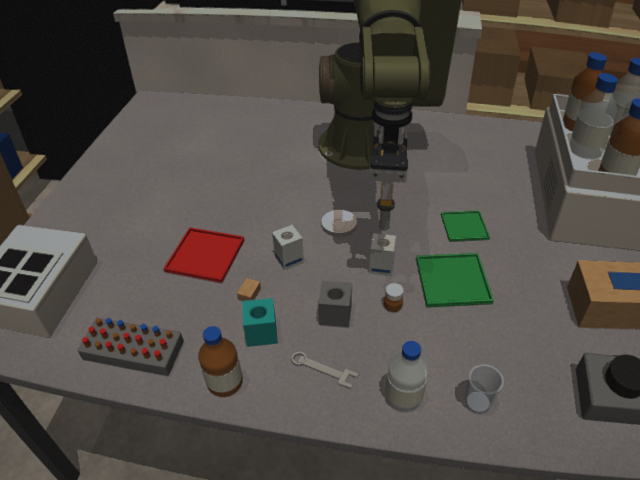

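```bash
python3 - <<'E'
from h import *
f=np.load("wrist2.npz"); c=manip.calibration("wrist"); c['world_from_camera']=f['T']
W=cloud(c,f['d']);P=W.reshape(-1,3)
hsv=cv2.cvtColor(f['p'],cv2.COLOR_RGB2HSV).reshape(-1,3)
y=(hsv[:,0]>18)&(hsv[:,0]<32)&(hsv[:,1]>180)&(f['d'].ravel()>0)&(abs(P[:,0]-498)<40)&(abs(P[:,1]-122)<40)
for lo in range(195,270,10):
    m=y&(P[:,2]>=lo)&(P[:,2]<lo+10)
    if m.any(): print(lo,m.sum(),P[m].min(0).round(1),P[m].max(0).round(1))
m=y&(P[:,2]>252)&(P[:,2]<262); print("handle top",rect(P[m]),np.median(P[m,2]))
# collar
m=(P[:,2]>180)&(P[:,2]<202)&(np.hypot(P[:,0]-498,P[:,1]-122)<30)&~y
q=P[m]; print("collar",m.sum(),q.min(0),q.max(0))
m=(P[:,2]>74)&(P[:,2]<86)&(abs(P[:,0]-498)<45)&(abs(P[:,1]-122)<45);q=P[m];print("A",m.sum(),rect(q),np.median(q[:,2]),np.percentile(q[:,:2],[1,99],axis=0))
m=(P[:,2]>66)&(P[:,2]<78)&(abs(P[:,0]-659)<60)&(abs(P[:,1]-40)<60);print("stand",m.sum(),rect(P[m]))
# plug
for lo in range(112,185,12):
    m=(P[:,2]>lo)&(P[:,2]<lo+12)&(np.hypot(P[:,0]-498,P[:,1]-122)<25); q=P[m]
    if len(q): print("plug",lo,m.sum(),q[:,0].min().round(1),q[:,0].max().round(1),np.percentile(q[:,1],[1,50,99]).round(1))
E
```

```text
195 183 [485.6 130.1 197. ] [508.7 135.  205. ]
205 297 [485.4 129.3 205.2] [508.7 134.9 214.9]
215 343 [485.  129.1 215. ] [509.7 134.7 224.9]
225 411 [485.2 128.8 225. ] [509.4 134.7 235. ]
235 481 [485.1 128.8 235. ] [509.8 134.8 245. ]
245 723 [485.1 110.9 245. ] [510.4 135.  255. ]
255 2906 [485.8 110.6 255. ] [510.  134.8 259. ]
handle top [498.  122.4  24.2  24.1   4.8] 256.5798085217348
collar 1064 [479.41042142 122.01790795 186.19953742] [516.73973071 141.08644654 199.10393561]
A 2258 [4.973e+02 1.224e+02 5.200e+01 5.210e+01 4.000e-01] 79.54124870503574 [[471.52315795  99.5662977 ]
 [522.92463059 148.30298823]]
stand 3008 [657.8  40.4  65.2  65.1   3.5]
plug 124 92 487.6 508.5 [123.6 131.3 132.8]
plug 136 124 487.9 508.2 [125.5 131.4 133. ]
plug 148 63 489.4 504.6 [128.9 131.9 132.9]
plug 184 1032 479.4 516.7 [123.4 134.9 140.8]
```

```bash
python3 -m inch '{"grip":[-1,-1,-1,-1,-1,-1],"travel":[[-0.07,0,-2],[-0.07,0,-4],[-0.07,0,-5],[-0.07,0,-6],[-0.07,0,-7],[-0.07,0,-7]],"turn":[[0,0,0],[0,0,0],[0,0,0],[0,0,0],[0,0,0],[0,0,0]]}'
```

```text
clock: 5.72
eef_pos: [497.3, 121.8, 143.0]
eef_rot: [-3.14, -0.0, 1.638]
wrist_force: [0.2, 0.3, -1.6]
finger_gap: 23.7
```

```bash
python3 -m inch '{"grip":[-1,-1,-1,-1],"travel":[[0,0.03,-0.5],[0,0.03,-1],[0,0.03,-1.2],[0,0.03,-1.2]],"turn":[[0,0,0],[0,0,0],[0,0,0],[0,0,0]]}'
```

```text
clock: 6.22
eef_pos: [497.2, 122.1, 131.0]
eef_rot: [-3.14, -0.0, 1.638]
wrist_force: [1.4, 1.3, -2.3]
finger_gap: 23.8
```

```bash
python3 -m inch '{"grip":[-1,-1,-1,-1,-1],"travel":[[0,0,-1],[0,0,-1.8],[0,0,-2.2],[0,0,-2.4],[0,0,-2.4]],"turn":[[0,0,0],[0,0,0],[0,0,0],[0,0,0],[0,0,0]]}'
python3 - <<'E'
from h import *
for n in ["wrist","scene"]:
    c=manip.calibration(n);p,d=manip.camera(n); cv2.imwrite(f"pics/{n}3.png",p[:,:,::-1]); np.savez(f"{n}3.npz",p=p,d=d,T=c['world_from_camera'])
    if n=="scene": cv2.imwrite("pics/s3c.png",cv2.resize(p[180:300,320:460,::-1],None,fx=4,fy=4,interpolation=cv2.INTER_CUBIC))
E
```

```text
clock: 6.85
eef_pos: [497.4, 122.2, 107.1]
eef_rot: [-3.14, -0.0, 1.638]
wrist_force: [0.4, 0.0, -2.0]
finger_gap: 23.6
```

View pics/s3c.png

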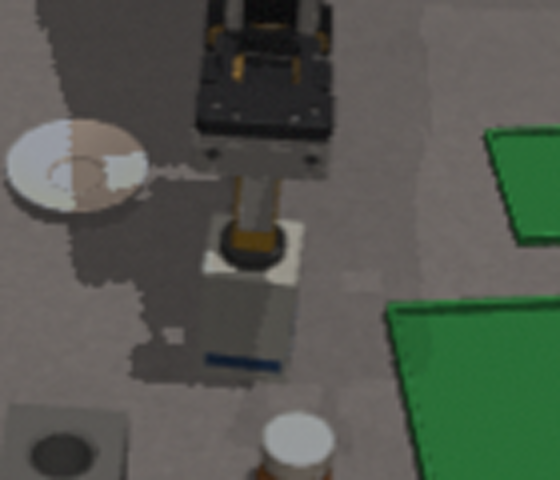

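View pics/wrist3.png

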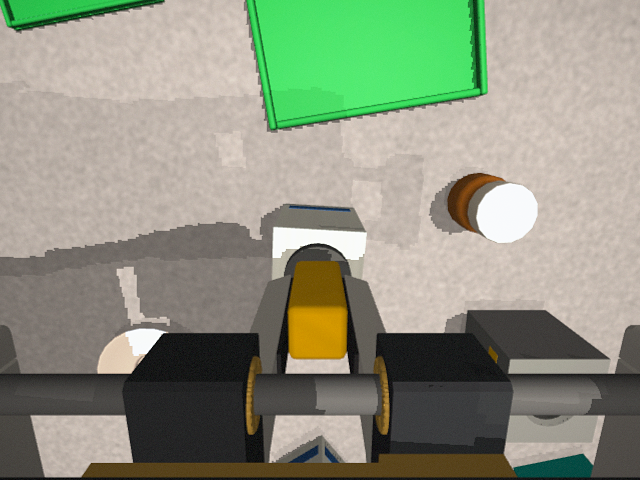

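The collar sits flush on adapter A: scene crop around (253,245), wrist around (318,255). There was no resistance, so A is sound. The gauge goes back to its stand.

```bash
python3 -m inch '{"grip":[-1,-1,-1,-1,-1,-1,-1,-1,-1,-1],"travel":[[0,0,3],[0,0,7],[0,0,10],[2,-1,10.7],[6,-3,10.7],[10,-5.1,10.7],[14,-7.2,10.7],[16.05,-8.2,10.7],[16.05,-8.2,10.7],[16.05,-8.2,9]],"turn":[[0,0,0],[0,0,0],[0,0,0],[0,0,0],[0,0,0],[0,0,0],[0,0,0],[0,0,0],[0,0,0],[0,0,0]]}'
```

```text
clock: 8.2
eef_pos: [657.8, 40.5, 197.5]
eef_rot: [3.141, -0.0, 1.638]
wrist_force: [-0.5, -0.2, -1.9]
finger_gap: 23.6
```

```bash
python3 -m inch '{"grip":[-1,-1,-1,-1,-1,-1,-1],"travel":[[0,-0.03,-2],[0,-0.03,-4],[0,-0.03,-6],[0,-0.03,-8],[0,-0.03,-9.5],[0,-0.03,-9.8],[0,-0.03,-9.8]],"turn":[[0,0,0],[0,0,0],[0,0,0],[0,0,0],[0,0,0],[0,0,0],[0,0,0]]}'
```

```text
clock: 9.07
eef_pos: [658.0, 40.2, 99.7]
eef_rot: [3.141, 0.0, 1.638]
wrist_force: [0.1, -0.0, -2.4]
finger_gap: 24.0
```

```bash
python3 -m inch '{"grip":[0,0.6,1,1,1,1,1,1],"travel":[[0,0,-0.05],[0,0,-0.05],[0,0,-0.05],[0,0,-0.05],[0,0,3],[0,0,7],[0,0,11],[0,0,11]],"turn":[[0,0,0],[0,0,0],[0,0,0],[0,0,0],[0,0,0],[0,0,0],[0,0,0],[0,0,0]]}'
python3 - <<'E'
from h import *
n="wrist"
c=manip.calibration(n);p,d=manip.camera(n); cv2.imwrite(f"pics/{n}4.png",p[:,:,::-1])
P=cloud(c,d).reshape(-1,3)
m=(P[:,2]>134)&(P[:,2]<150)&(abs(P[:,0]-659)<40)&(abs(P[:,1]-40)<40);print(m.sum(),rect(P[m]),np.median(P[m,2]))
m=(P[:,2]>66)&(P[:,2]<78)&(abs(P[:,0]-659)<60)&(abs(P[:,1]-40)<60);print(m.sum(),rect(P[m]),np.median(P[m,2]))
m=(P[:,2]>74)&(P[:,2]<86)&(abs(P[:,0]-498)<45)&(abs(P[:,1]-122)<45);print(m.sum(),rect(P[m]),np.median(P[m,2]))
E
```

```text
clock: 10.07
eef_pos: [659.0, 40.3, 213.4]
eef_rot: [3.135, 0.0, 1.638]
wrist_force: [-0.3, 0.3, 0.3]
finger_gap: 93.5
1171 [658.   40.   23.6  24.1   4.1] 141.28817186910905
3403 [657.9  40.2  64.2  64.7   3.9] 71.60957111669984
4021 [497.4 122.4  53.6  52.2   0.5] 79.55254343497694
```

View pics/wrist4.png

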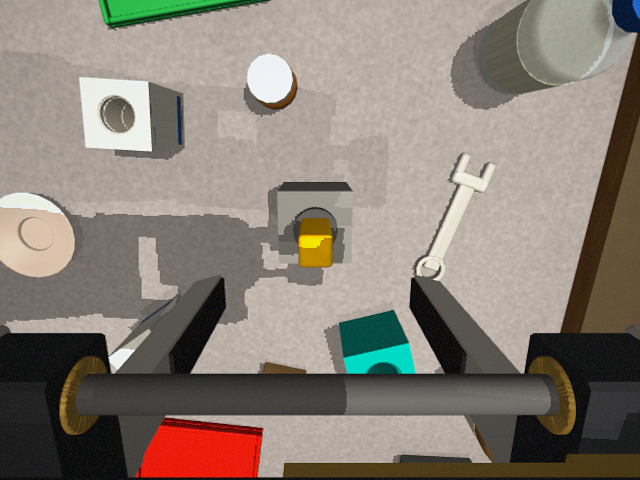

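```bash
python3 -m inch '{"grip":[1,1,1,1,1,1,1,1,1,1],"travel":[[-4,2,0],[-8,4,0],[-12,6.1,-2],[-16.1,8.2,-5],[-16.1,8.2,-8],[-16.1,8.2,-11],[-16.1,8.2,-14],[-16.1,8.2,-17],[-16.1,8.2,-17.7],[-16.1,8.2,-17.7]],"turn":[[0,0,0],[0,0,-3.4],[0,0,-3.4],[0,0,-3.4],[0,0,-3.4],[0,0,-3.4],[0,0,-3.4],[0,0,-3.4],[0,0,-3.4],[0,0,-3.4]]}' && python3 -m inch '{"grip":[0,-1,-1,-1,-1,-1],"travel":[[0,0,0],[0,0,0],[0,0,0],[0,0,0],[0,0,0],[0,0,0]],"turn":[[0,0,0],[0,0,0],[0,0,0],[0,0,0],[0,0,0],[0,0,0]]}' 45
```

```text
clock: 11.38
eef_pos: [497.1, 122.2, 33.7]
eef_rot: [3.139, 0.0, 1.579]
wrist_force: [0.4, -0.6, 0.5]
finger_gap: 94.0
clock: 12.12
eef_pos: [497.2, 122.2, 33.9]
eef_rot: [3.139, 0.0, 1.579]
wrist_force: [0.5, -0.3, 1.9]
finger_gap: 51.8
```

```bash
python3 -m inch '{"grip":[-1,-1,-1,-1,-1,-1,-1,-1,-1,-1],"travel":[[0,0,2],[0,0,5],[0,2,7],[0.5,6,7],[1,10,7],[1.5,14,7],[1.9,16.6,7],[1.9,16.6,6],[1.9,16.6,3.5],[1.9,16.6,2]],"turn":[[0,0,0],[0,0,0],[0,0,0],[0,0,0],[0,0,0],[0,0,0],[0,0,0],[0,0,0],[0,0,0],[0,0,0]]}'
python3 - <<'E'
from h import *
n="scene"
p,d=manip.camera(n); cv2.imwrite("pics/s5c.png",cv2.resize(p[150:330,360:540,::-1],None,fx=3,fy=3))
E
```

```text
clock: 13.38
eef_pos: [515.4, 287.1, 51.9]
eef_rot: [3.142, 0.001, 1.579]
wrist_force: [0.0, -0.2, -4.1]
finger_gap: 51.7
```

View pics/s5c.png

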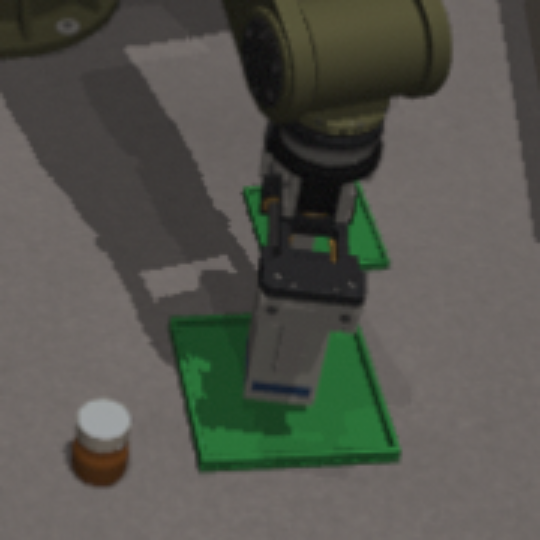

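Adapter A hangs over the middle of the larger green tray, with its foot at about (280,390) in the crop. I lower it now.

```bash
python3 -m inch '{"grip":[-1,-1,-1],"travel":[[0,0.1,-0.7],[0,0.1,-1.2],[0,0.1,-1.25]],"turn":[[0,0,0],[0,0,0],[0,0,0]]}' && python3 -m inch '{"grip":[0.3,0.8,1,1,1,1,1,1],"travel":[[0,0,-0.05],[0,0,-0.05],[0,0,-0.05],[0,0,-0.05],[0,0,4],[0,0,9],[0,0,14],[0,0,17]],"turn":[[0,0,0],[0,0,0],[0,0,0],[0,0,0],[0,0,0],[0,0,0],[0,0,0],[0,0,0]]}'
python3 - <<'E'
from h import *
n="wrist"
c=manip.calibration(n);p,d=manip.camera(n); cv2.imwrite(f"pics/{n}6.png",p[:,:,::-1])
P=cloud(c,d).reshape(-1,3)
m=(P[:,2]>77)&(P[:,2]<92)&(abs(P[:,0]-515)<45)&(abs(P[:,1]-288)<45);print(m.sum(),rect(P[m]),np.median(P[m,2]))
h=cv2.cvtColor(p,cv2.COLOR_RGB2HSV).reshape(-1,3)
m=(h[:,1]>150)&(h[:,0]>45)&(h[:,0]<75)&(P[:,2]<30)&(abs(P[:,0]-515)<105)&(abs(P[:,1]-288)<105);print(m.sum(),rect(P[m]),d.min())
E
```

```text
clock: 13.8
eef_pos: [515.0, 287.8, 38.8]
eef_rot: [-3.14, 0.002, 1.578]
wrist_force: [-5.4, -4.0, 7.9]
finger_gap: 51.9
clock: 14.8
eef_pos: [515.4, 288.0, 211.6]
eef_rot: [3.14, 0.001, 1.578]
wrist_force: [0.5, -0.8, -0.7]
finger_gap: 93.8
3238 [5.151e+02 2.878e+02 5.210e+01 5.260e+01 4.000e-01] 84.55821457195117
16709 [515.  290.7 148.9 149.   12.8] 0.0
```

View pics/wrist6.png

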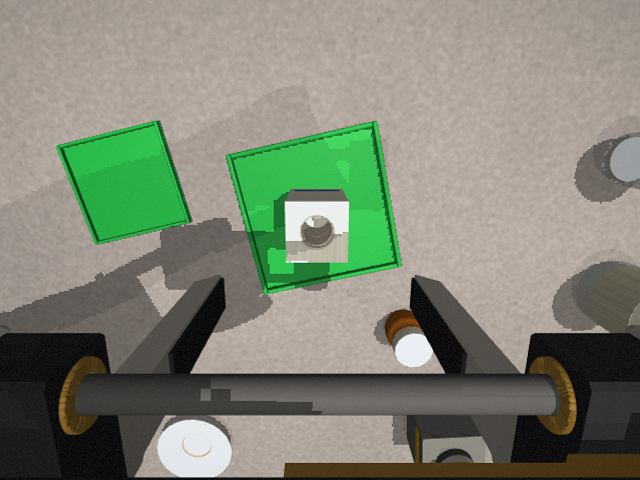

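Adapter A stands in the green tray: top at 84.6 mm, about 3 mm off the tray's centre, pixel (317,230). Now over to B.

```bash
python3 -m inch '{"grip":[1,1,1,1,1,1,1,1,1],"travel":[[0,-5.5,0],[0,-11,0],[0,-16.5,0],[-0.2,-22,0],[-0.3,-27.5,0],[-0.4,-33,0],[-0.5,-37,0],[-0.5,-38.6,0],[-0.5,-38.6,0]],"turn":[[0,0,5],[0,0,10],[0,0,16],[0,0,22],[0,0,28],[0,0,34],[0,0,39],[0,0,39],[0,0,39]]}' 
python3 - <<'E'
from h import *
n="wrist";s=manip.read_state();print(s['eef_pos'],s['eef_rot'])
c=manip.calibration(n);p,d=manip.camera(n); cv2.imwrite(f"pics/{n}7.png",p[:,:,::-1])
P=cloud(c,d).reshape(-1,3)
m=(P[:,2]>72)&(P[:,2]<88)&(abs(P[:,0]-510)<50)&(abs(P[:,1]+98)<50);print(m.sum(),rect(P[m]),np.median(P[m,2]))
E
```

```text
clock: 15.98
eef_pos: [511.2, -97.7, 214.8]
eef_rot: [3.136, -0.001, 2.256]
wrist_force: [0.1, -0.0, 0.3]
finger_gap: 94.1
[511.23293151 -97.66750645 214.75089872] [ 3.13647995e+00 -1.24283622e-03  2.25649210e+00]
3049 [510.1 -97.4  52.   52.3  39.6] 79.49660504664615
```

View pics/wrist7.png

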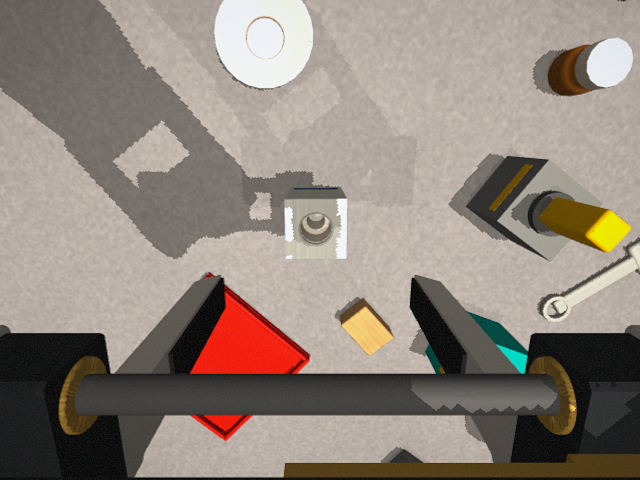

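```bash
python3 -m inch '{"grip":[1,1,1,1,1,1],"travel":[[-0.1,0,-4],[-0.1,0,-9],[-0.1,0,-13],[-0.1,0,-17],[-0.1,0,-18],[-0.1,0,-18]],"turn":[[0,0,0],[0,0,0],[0,0,0],[0,0,0],[0,0,0],[0,0,0]]}' && python3 -m inch '{"grip":[0,-1,-1,-1,-1,-1],"travel":[[0,0,0],[0,0,0],[0,0,0],[0,0,0],[0,0,0],[0,0,0]],"turn":[[0,0,0],[0,0,0],[0,0,0],[0,0,0],[0,0,0],[0,0,0]]}' 45
```

```text
clock: 16.77
eef_pos: [510.6, -96.2, 35.3]
eef_rot: [3.136, -0.001, 2.258]
wrist_force: [0.6, -0.7, 0.7]
finger_gap: 93.5
clock: 17.52
eef_pos: [510.5, -96.3, 35.5]
eef_rot: [3.137, -0.001, 2.258]
wrist_force: [-1.6, -1.2, 4.8]
finger_gap: 51.8
```

```bash
python3 -m inch '{"grip":[-1,-1,-1,-1,-1,-1,-1,-1,-1,-1],"travel":[[0,0,2],[0,0,5],[0.2,-2,7],[0.7,-6.5,7],[1.2,-11,7],[1.8,-15.5,7],[2.3,-20,7],[2.35,-20.8,6],[2.35,-20.8,3.5],[2.35,-20.8,2]],"turn":[[0,0,0],[0,0,0],[0,0,0],[0,0,0],[0,0,0],[0,0,0],[0,0,0],[0,0,0],[0,0,0],[0,0,0]]}'
python3 - <<'E'
from h import *
n="scene"
p,d=manip.camera(n); cv2.imwrite("pics/s8c.png",cv2.resize(p[130:310,130:310,::-1],None,fx=3,fy=3))
E
```

```text
clock: 18.77
eef_pos: [533.4, -303.3, 53.5]
eef_rot: [3.137, -0.004, 2.259]
wrist_force: [0.6, -0.6, -2.9]
finger_gap: 52.0
```

View pics/s8c.png

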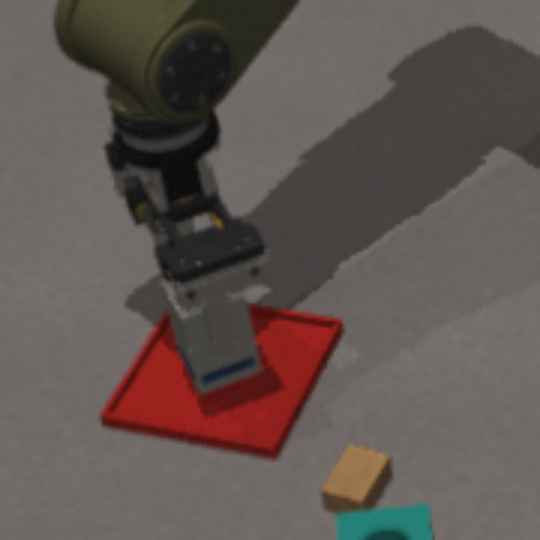

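B hangs over the middle of the red tray, with its foot at about (225,375) in the crop. I lower it (the seated TCP height should be about 40.5) and release.

```bash
python3 -m inch '{"grip":[-1,-1,-1],"travel":[[0,0,-0.7],[0,0,-1.2],[0,0,-1.25]],"turn":[[0,0,0],[0,0,0],[0,0,0]]}' && python3 -m inch '{"grip":[0.3,0.8,1,1,1,1,1,1],"travel":[[0,0,-0.05],[0,0,-0.05],[0,0,-0.05],[0,0,-0.05],[0,0,4],[0,0,9],[0,0,14],[0,0,17]],"turn":[[0,0,0],[0,0,0],[0,0,0],[0,0,0],[0,0,0],[0,0,0],[0,0,0],[0,0,0]]}'
python3 - <<'E'
from h import *
n="wrist"
c=manip.calibration(n);p,d=manip.camera(n); cv2.imwrite(f"pics/{n}9.png",p[:,:,::-1])
P=cloud(c,d).reshape(-1,3)
m=(P[:,2]>77)&(P[:,2]<92)&(abs(P[:,0]-533)<50)&(abs(P[:,1]+303)<50);print("B",m.sum(),rect(P[m]),np.median(P[m,2]),P[m,2].std())
h=cv2.cvtColor(p,cv2.COLOR_RGB2HSV).reshape(-1,3)
m=(h[:,1]>150)&((h[:,0]<8)|(h[:,0]>172))&(P[:,2]<30)&(abs(P[:,0]-533)<105)&(abs(P[:,1]+303)<105);print("red",m.sum(),rect(P[m]))
n="top";c=manip.calibration(n);p,d=manip.camera(n); cv2.imwrite(f"pics/{n}9.png",p[:,:,::-1])
P=cloud(c,d).reshape(-1,3)
for k,x,y,lo,hi in [("A",514,288,77,92),("B",532,-303,77,92),("handle",656,40,134,150),("stand",656,40,66,77)]:
    m=(P[:,2]>lo)&(P[:,2]<hi)&(abs(P[:,0]-x)<50)&(abs(P[:,1]-y)<50);print(k,m.sum(),rect(P[m]) if m.any() else 0,np.median(P[m,2]))
E
```

```text
clock: 19.2
eef_pos: [533.3, -302.9, 40.5]
eef_rot: [3.138, -0.005, 2.259]
wrist_force: [-2.8, 3.0, 6.5]
finger_gap: 51.7
clock: 20.2
eef_pos: [533.6, -303.1, 213.3]
eef_rot: [3.137, -0.002, 2.259]
wrist_force: [-0.8, -0.1, 0.1]
finger_gap: 93.8
B 3148 [ 533.5 -303.    52.    52.1   39.3] 84.50548181121505 1.2876868009142255
red 16782 [ 531.2 -304.   152.5  150.5   86.1]
A 619 [5.141e+02 2.868e+02 5.350e+01 5.280e+01 3.000e-01] 85.38688095691214
B 138 [ 543.7 -290.4   13.8   47.3   39.1] 85.52335803313429
handle 158 [656.1  39.6  23.4  24.5  89.4] 141.79095887021322
stand 632 [656.1  40.3  65.7  63.8   3.9] 72.49906920020976
```

View pics/wrist9.png

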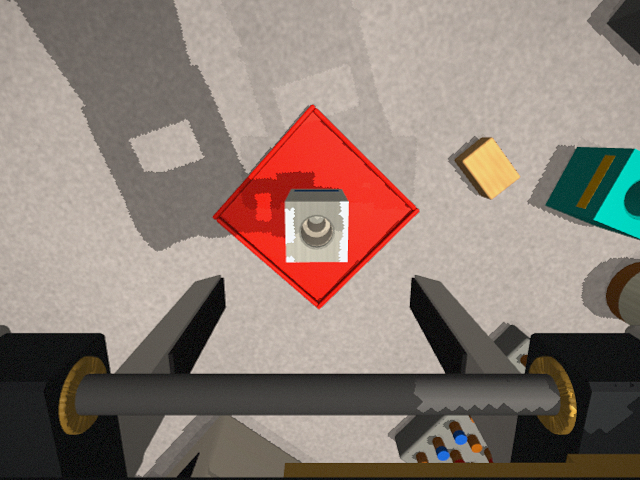

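View pics/top9.png

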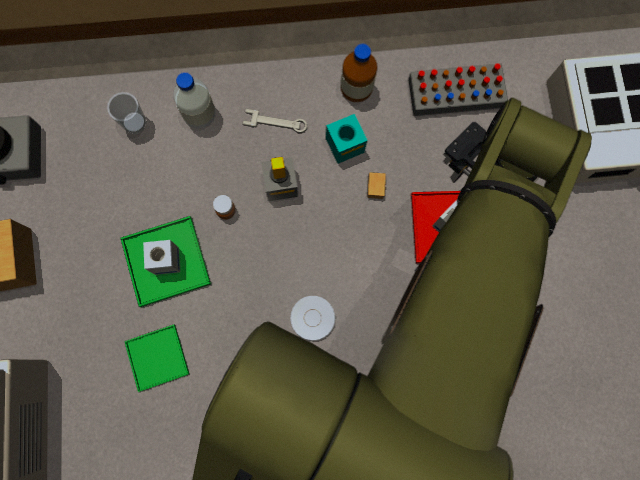

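Both adapters stand in their trays, the gauge is in its stand, the bystanders are where they were, and the gripper is clear. I hand in.

```bash
python3 -c "
from cell import manip
print(manip.sign_off())"
```

```text
the job is handed in; nothing more can be done
None
```

I tried the gauge in adapter A. It went down to the collar (tip about 64 mm below the mouth) with no noticeable resistance, so A is the sound one. I put the gauge back in its stand, stood A in the larger green tray and B in the red tray, let go, and signed off after about 20 s of the 72 s allowed.

I did not try the gauge in B. It is the shrunken one because A is sound, and the wrist pictures show its bore narrowing.

Last checks:
- **Adapter A:** its top is at 84.6 mm and it stands about 3 mm from the green tray's centre.
- **Adapter B:** its top is at 84.5 mm and it stands about 2.5 mm from the red tray's centre. The arm hid most of B from the top camera in the final view, so this rests on the wrist camera alone.
- **Gauge:** its handle top is at 141 to 142 mm and it sits within 1 mm of the stand's centre, so it is fully seated.
- **Bystanders:** none looked moved in the final top picture.

The top and scene cameras disagreed by 3 to 5 mm in x. I used the wrist camera, which fell between them, for the gauge, stand and adapters; for the trays I used the average of the two. No check failed.

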